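# Roll the texture roller up to the tape

## Task

A long wooden texture roller lies on the white painting panel. Push it sideways with your fingertips at the top so that it rolls across the panel, turning as it goes and never lifted or dragged, until it comes to rest on the strip of brown tape, lying along it over the strip's middle part. Leave the white paint bottles, the small standing roller and the palette knife where they are.

Things in the scene. Friction and masses are not known exactly. Their poses are not given: they have to be found in the camera images.
- roller: Wooden texture roller, solid smooth cylinder, 44 mm diameter, 120 mm long, 0.13 kg. Origin mid-axis (z = 0.040); x along it, y and z turn as it rolls (z up at the start). Starts 70 to 122 mm from the tape, on either side, within 4 degrees of parallel. Touched on top and pushed sideways it rolls half as far as the finger goes, and stays when let go. Pushed low on its side it tends to stick and drag.
- tape_strip: Strip of brown paper tape stuck flat on the panel, 190 mm long, 18 mm wide, too thin to feel. Origin at its middle, on the panel's top (z = 0.018). x runs along the strip, y across it, z up.
- panel: White painting panel, 280 mm (its x) by 360 mm (its y) by 18 mm thick, fixed flat on the table; origin at the centre of its underside, so its top is at z = 0.018. The roller lies along the panel's x and rolls along its y.
- paint_pot: White paint bottle with grey cap, 34 mm diameter, 75 mm tall, standing on the panel beside the roller's path, near the panel edge far from the robot; origin at the centre of its underside. Leave it.
- short_roller: Small wooden roller, 32 mm diameter, 50 mm tall, standing on end on the panel beside the roller's path, near the panel edge nearest the robot; origin at the centre of its underside. Leave it.
- side_pot: White paint bottle with grey cap, 36 mm diameter, 80 mm tall, on the table to the right of the panel; origin at the centre of its underside. Leave it.
- palette_knife: Palette knife, 200 mm long, lying left of the panel; x along it. Leave it.
Mind the look-alikes: they are no part of the job. Several things have the shape of the roller; the one meant has the colours described above.

How it is judged:
On the way:
1. the roller has rolled over (turned by at least a quarter turn) as it crosses the panel (angle between roller's own z axis and vertical above 1.5 rad), for 0.02 s.
At the end, for the whole second after the job is handed in: The roller lies still on the panel, its middle within 9 mm of the tape's centre line (so on the tape) and within 45 mm of the strip's middle along it, its axis within 0.14 rad of the strip's direction (y of roller in the frame of tape_strip between -0.009 and 0.009 m and x of roller in the frame of tape_strip between -0.045 and 0.045 m and angle between the x axis of roller and the x axis of tape_strip, either way round below 0.14 rad and height (world z) of roller between 0.036 and 0.044 m and linear speed of roller below 0.01 m/s); the robot touches nothing.
It fails at once if the roller is lifted off the panel (more than 8 mm) (height (world z) of roller above 0.048 m).
It fails at once if the roller falls off the panel (height (world z) of roller below 0.032 m).
It fails at once if a paint bottle, the small standing roller or the palette knife is moved by more than 20 mm (distance of any of paint_pot, short_roller, side_pot, palette_knife from where it was at the start of the episode above 0.02 m).
It also fails if it takes over 51 s, if anything falls off the work surface, if the arm or the gripper's body presses on something with over 40 N, if the wrist force passes 120 N, or if a joint passes its speed limit or range.

## Robot

A 6-joint arm with a two-finger parallel gripper is mounted at the origin on the work surface. World frame = base frame: x ahead of the robot, y to its left, z up, the work surface at z = 0. Lengths are in m, angles in rad, forces in N, time in s.
With the tool pointing down it reaches from about 0.225 to 0.725 m from the base axis. Payload 3.1 kg.
Tool frame: the origin (TCP) lies where the fingers leave the gripper's body, on its centre line; the fingertips stand 73 mm ahead of it and the grasp point (between the pads) lies 54 mm ahead of it; z points along the fingers, y is the line along which they close (so a half turn about z gives the same grasp; the last joint's range is limited). The gripper opens to 85 mm and grips with 20 to 120 N. Pads are 22 mm wide; open, the fingers measure 114 mm over their backs; the gripper's body (76 mm by 85 mm) begins 54 mm behind the grasp point. The pads swing forward as they close: fully open they stand 13 mm farther back than shut.
Start: joints at [1.161, 0.048, 0.099, 1.622, 0, 1.443], TCP at [0.146, 0.504, 0.304] pointing down, gripper open.
Joint ranges: [-2.91, 2.91], [-0.99, 1.94], [-1.21, 1.42], [-2.12, 2.29], [-1.49, 1.47], [-3.14, 3.14]. Speed limits (rad/s): [2.79, 2.79, 3.14, 3.14, 3.14, 3.14].

## Interface

Orientations are given as a unit quaternion [x, y, z, w].
In Python, from plant import monitor, optics, hand_in, recognise gives the robot as it stands. The module is installed in compiled form; this text tells all that it offers.
- The arm moves only by the tool send_rows, never from a script. Its argument "commands" is a list of rows, each an object of numbers: "dx", "dy", "dz": the shift along the tool's x, y, z in m; "spin": the turn about the tool's z in rad. In form: [{"dx": .., "dy": .., "dz": .., "spin": ..}, ...]. A call has exactly 5 rows; each row is the pose to reach, as a shift and turn from the pose commanded when the call began, along the tool's axes at that moment; what a row does not reach only later rows make up. A row lasts 1/10 s, in which the tool goes at most 50 mm and 8.59 degrees, less where a joint would pass 70% of its speed; a pose out of reach is approached as far as the arm can. A call with a gripper value outside its range is refused whole. "fingers" is the closure, from 0 (fully open) to 1 (shut), set as the call begins (left out, the last holds). The fingers move at their own pace and stop on an object; "grip_force" is the grip in N (left out, the last holds). Time passes only in rows, so rows that repeat a pose let the fingers close, or fill a call up. It gives the time, the measured TCP pose, the force, the opening and the grip force at its end, in the units of the state.
- monitor.observe(): the state, without advancing time (a new reading comes with each control period).
- optics.camera(name): name is "scene" or "top"; returns a dict with "color" (384x512x3 uint8, red, green, blue), "z_map" (384x512 float32, m along the optical axis (not along the pixel's ray), 0 where there is no reading), "fx", "fy", "cx", "cy" (pixels), "k1" (the pictures are not rectified: a ray, as slopes to the right and down, at radius r is drawn at 1 + k1 r^2 times it, then the intrinsics apply), "R" (3x3) and "t" (3): a world point X has camera coordinates R X + t. Camera axes: x right, y down, z forward; pixel columns grow to the right and rows downward; lengths in m; the calibration is good to about 2 mm. A picture is of the moment at which its call begins.
- hand_in(): hands the job in; it is judged then, once.
Trained networks look in a picture, given as the dict that the camera call returned (one of the last four; its "shot" number tells which), for a name from the list of things; names that differ only in an ending like _2 or _b are one class to them, and where a whole thing is asked for, a point or a joint stands for the part that bears it (a point fixed in the world has none). Each returns a list of dicts, best first, with "confidence" (0 to 1); they miss things now and then, are a little off and sometimes report something else, mostly with a low value. They report only what shows in the picture. A call takes as long as a camera call. They do not tell look-alikes from the thing itself.
- recognise(picture, target): "bbox" ([left, top, width, height] in pixels, round what is visible of it).
The state is a dict: "clock": time; "q": joint angles; "qd": joint speeds; "effort": joint torques, N m; "tool_pos": TCP position; "ee_rot": TCP orientation; "wrist_force": force on the tool from outside, world axes, zero at the start; "ft_torque": the same for the moment, N m; "finger_gap": finger opening in m; "grip_force": force on a finger pad.
Only numpy, scipy, OpenCV 4.12 (cv2) and the standard library are available. Lean on these libraries where they do the work, as an engineer would, in place of code of your own. Each camera call takes 0.05 s, during which the arm holds its last target. There are 200 camera calls.

## Working session

There is one attempt and no reset: what is moved stays moved. The work goes in short steps, Python scripts to look and compute and a tool call to move; the robot and the scene stay as the last step left them, time stands still between calls to the robot, and variables do not carry over. Pictures are saved under pics/ and viewed, at most 10 in all, crops included, and the job is handed in when it is done.

Besides the shell and the picture viewer there is one more tool, called after ">>>" by a JSON object that holds its "fn" and its "kwargs", one argument or row to a line. send_rows: Moves the arm, as the interface text tells. Its arguments: {"type":"object","properties":{"commands":{"type":"array"},"fingers":{"type":"number"},"grip_force":{"type":"number"}},"required":["commands"]}

```bash
mkdir -p pics; cat > h.py <<'E'
import numpy as np, cv2
from plant import monitor, optics, recognise
def shot(n, save=None):
    p=optics.camera(n)
    if save: cv2.imwrite('pics/'+save, p['color'][:,:,::-1])
    return p
def world(p,u,v,z=None):
    """pixel(s)-> world; on plane z, or by depth if z None"""
    u=np.atleast_1d(np.float64(u)); v=np.atleast_1d(np.float64(v))
    K=np.array([[p['fx'],0,p['cx']],[0,p['fy'],p['cy']],[0,0,1]])
    s=cv2.undistortPoints(np.stack([u,v],1)[:,None],K,np.array([p['k1'],0,0,0.]))[:,0]
    d=np.c_[s,np.ones(len(s))]; R=np.array(p['R']); t=np.array(p['t'])
    c=-R.T@t; w=d@R
    if z is None: l=p['z_map'][v.round().astype(int),u.round().astype(int)]
    else: l=(z-c[2])/w[:,2]
    return c+w*l[:,None]
E
python3 - <<'E'
from h import *
s=monitor.observe(); print({k:np.round(v,3) for k,v in s.items()})
for n in('top','scene'):
    p=shot(n,n+'0.png')
    for k in('roller','tape_strip','panel','paint_pot','short_roller','side_pot','palette_knife'):
        print(n,k,[(np.round(r['bbox']).tolist(),round(r['confidence'],2)) for r in recognise(p,k)])
E
```

```text
{'clock': np.float64(0.0), 'q': array([ 1.161,  0.049,  0.098,  1.622, -0.   ,  1.443]), 'qd': array([ 0.001,  0.   ,  0.001, -0.001,  0.   ,  0.001]), 'effort': array([ 1.0000e-03, -3.3878e+01,  3.2002e+01,  2.0000e-02, -0.0000e+00,
        0.0000e+00]), 'tool_pos': array([0.146, 0.504, 0.303]), 'ee_rot': array([ 0.14 ,  0.99 , -0.001, -0.   ]), 'wrist_force': array([ 0.059, -0.039, -0.227]), 'ft_torque': array([-0.023, -0.046, -0.051]), 'grip_force': np.float64(0.0), 'finger_gap': np.float64(0.085)}
top roller [([253.0, 133.0, 18.0, 55.0], 0.73), ([168.0, 242.0, 42.0, 47.0], 0.63)]
top tape_strip [([213.0, 128.0, 12.0, 79.0], 0.75)]
top panel [([168.0, 111.0, 145.0, 111.0], 0.81)]
top paint_pot [([235.0, 111.0, 12.0, 14.0], 0.66)]
top short_roller [([233.0, 202.0, 16.0, 18.0], 0.46)]
top side_pot [([385.0, 155.0, 24.0, 18.0], 0.88)]
top palette_knife [([106.0, 168.0, 24.0, 76.0], 0.74)]
scene roller [([108.0, 171.0, 58.0, 40.0], 0.75), ([227.0, 114.0, 50.0, 24.0], 0.7), ([244.0, 193.0, 52.0, 49.0], 0.56)]
scene tape_strip [([274.0, 171.0, 57.0, 44.0], 0.81)]
scene panel [([185.0, 134.0, 202.0, 168.0], 0.77)]
scene paint_pot [([315.0, 208.0, 18.0, 34.0], 0.94)]
scene short_roller [([246.0, 157.0, 13.0, 25.0], 0.62)]
scene side_pot [([138.0, 294.0, 22.0, 35.0], 0.92)]
scene palette_knife [([312.0, 103.0, 70.0, 48.0], 0.92)]
```

View pics/top0.png

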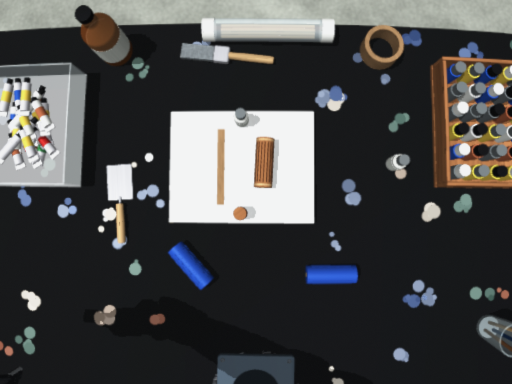

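View pics/scene0.png

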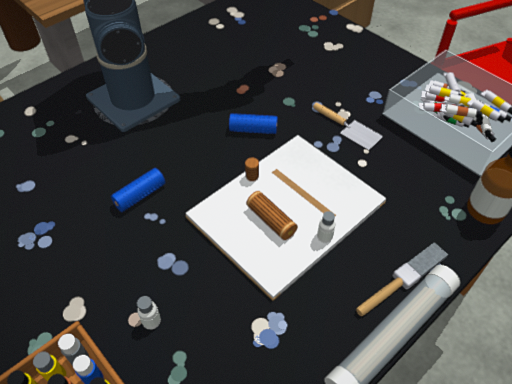

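Look-alikes in the top view: a blue roller at (190,265), another blue roller at (331,274), the small standing wooden roller at (240,213), and the long wooden roller on the panel at (264,162). By the description I choose the last one. The tape is at (221,166), to the left (+y) of the roller.

```bash
cat > loc.py <<'E'
from h import *
def line(pts):
    c=(pts.max(0)+pts.min(0))/2; m=pts.mean(0); u=np.linalg.svd(pts-m)[2][0]; u*=np.sign(u[0]) or 1
    t=(pts-m)@u; mid=m+u*(t.max()+t.min())/2
    return mid,u,np.ptp(t)
def find(p):
    hsv=cv2.cvtColor(p['color'],cv2.COLOR_RGB2HSV); out={}
    brown=((hsv[...,0]<22)&(hsv[...,1]>90)&(hsv[...,2]>40))
    v,u=np.nonzero(brown); w=world(p,u,v); w0=world(p,u,v,.018)
    inp=(w[:,0]>.25)&(w[:,0]<.75)&(abs(w[:,1])<.3)
    mask=np.zeros(brown.shape,np.uint8); mask[v[inp],u[inp]]=1
    n,l,st,ce=cv2.connectedComponentsWithStats(mask)
    for i in range(1,n):
        if st[i,4]<25: continue
        vv,uu=np.nonzero(l==i); ww=world(p,uu,vv)
        print(st[i].tolist(),'z max/med',np.round([np.percentile(ww[:,2],95),np.median(ww[:,2])],4),end=' ')
        z=.018 if np.median(ww[:,2])<.025 else .05
        m,d,L=line(world(p,uu,vv,z)[:,:2]); print('mid',np.round(m,4),'yaw',round(float(np.arctan2(d[1],d[0])),3),'len',round(float(L),3),'depthmid',np.round((ww.max(0)+ww.min(0))/2,4))
E
python3 - <<'E'
from loc import *
for n in('top','scene'):
    p=shot(n); print(n); find(p)
    if n=='top':
        R=np.array(p['R']);print('cam',-R.T@p['t'])
        cv2.imwrite('pics/crop.png',cv2.resize(p['color'][100:235,155:330,::-1],None,fx=4,fy=4,interpolation=2))
        for k in('panel','paint_pot','short_roller'):
            for r in recognise(p,k)[:1]:
                a,b,w,h=r['bbox']; print(k,np.round(world(p,[a,a+w,a+w/2],[b,b+h,b+h/2],.018 if k=='panel' else .07),3).tolist())
E
```

```text
top
[218, 130, 6, 74, 424] z max/med [0.0216 0.0188] mid [0.5643 0.0928] yaw 0.012 len 0.183 depthmid [0.5644 0.0926 0.019 ]
[255, 137, 19, 51, 834] z max/med [0.0635 0.0592] mid [ 0.5725 -0.0145] yaw -0.036 len 0.121 depthmid [ 0.5463 -0.0149  0.4773]
[234, 207, 13, 13, 131] z max/med [0.0701 0.0679] mid [0.4493 0.0409] yaw -1.257 len 0.031 depthmid [0.4496 0.0397 0.0664]
cam [ 0.46135853 -0.01040016  0.91871042]
panel [[0.7, 0.227, 0.018], [0.425, -0.137, 0.018], [0.56, 0.042, 0.018]]
paint_pot [[0.7, 0.063, 0.07], [0.652, 0.022, 0.07], [0.676, 0.042, 0.07]]
short_roller [[0.469, 0.059, 0.07], [0.432, 0.025, 0.07], [0.451, 0.042, 0.07]]
scene
[245, 157, 14, 24, 281] z max/med [0.0687 0.0591] mid [0.4492 0.0384] yaw -0.732 len 0.071 depthmid [0.4245 0.0634 0.0323]
[273, 169, 56, 44, 352] z max/med [0.0202 0.0176] mid [0.5526 0.0931] yaw 0.01 len 0.167 depthmid [0.5522 0.0935 0.017 ]
[247, 191, 50, 49, 1064] z max/med [0.0622 0.0567] mid [ 0.5736 -0.0193] yaw -0.073 len 0.139 depthmid [ 0.5708 -0.0175  0.0436]
[186, 217, 94, 84, 232] z max/med [0.0088 0.0027] mid [ 0.5747 -0.1443] yaw 0.022 len 0.276 depthmid [ 0.5654 -0.1308  0.0032]
```

View pics/crop.png

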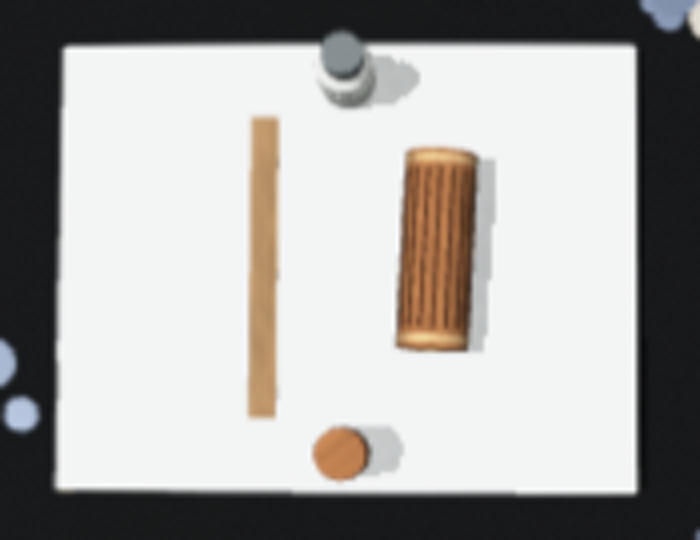

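The crop confirms it: the fluted wooden roller is at about (0.572, -0.015), 108 mm to the right of the tape. I'll approach from above with the fingers partly open along the roller's axis.

>>> {"fn": "send_rows", "kwargs": {
  "commands": [
    {"dx": -0.037,"dy": -0.026,"dz": 0.0,"spin": 0},
    {"dx": -0.074,"dy": -0.052,"dz": 0.0,"spin": 0},
    {"dx": -0.111,"dy": -0.078,"dz": 0.0,"spin": 0},
    {"dx": -0.148,"dy": -0.104,"dz": 0.0,"spin": 0},
    {"dx": -0.185,"dy": -0.13,"dz": 0.0,"spin": 0}
  ],
  "fingers": 0.4,
  "grip_force": 40
}}

```text
clock: 1.55
tool_pos: [0.2883, 0.3266, 0.3041]
ee_rot: [0.14, 0.99, 0.0, 0.0]
wrist_force: [1.6, 0.4, 0.1]
finger_gap: 0.0515
grip_force: 0.0
```

>>> {"fn": "send_rows", "kwargs": {
  "commands": [
    {"dx": -0.037,"dy": -0.026,"dz": 0.0,"spin": 0},
    {"dx": -0.074,"dy": -0.052,"dz": 0.0,"spin": 0},
    {"dx": -0.111,"dy": -0.078,"dz": 0.0,"spin": 0},
    {"dx": -0.148,"dy": -0.104,"dz": 0.0,"spin": 0},
    {"dx": -0.185,"dy": -0.13,"dz": 0.0,"spin": 0}
  ]
}}

```text
clock: 2.05
tool_pos: [0.43, 0.15, 0.3042]
ee_rot: [0.141, 0.99, 0.0, 0.0]
wrist_force: [-0.5, 0.1, 0.1]
finger_gap: 0.0513
grip_force: 0.0
```

>>> {"fn": "send_rows", "kwargs": {
  "commands": [
    {"dx": -0.037,"dy": -0.026,"dz": 0.02,"spin": 0},
    {"dx": -0.074,"dy": -0.052,"dz": 0.04,"spin": 0},
    {"dx": -0.111,"dy": -0.078,"dz": 0.06,"spin": 0},
    {"dx": -0.148,"dy": -0.104,"dz": 0.08,"spin": 0},
    {"dx": -0.185,"dy": -0.13,"dz": 0.1,"spin": 0}
  ]
}}

```text
clock: 2.55
tool_pos: [0.5716, -0.0264, 0.2032]
ee_rot: [0.141, 0.99, 0.0, 0.0]
wrist_force: [0.2, 0.8, 1.1]
finger_gap: 0.0513
grip_force: 0.0
```

>>> {"fn": "send_rows", "kwargs": {
  "commands": [
    {"dx": 0,"dy": 0,"dz": 0,"spin": 0.13},
    {"dx": 0,"dy": 0,"dz": 0,"spin": 0.26},
    {"dx": 0,"dy": 0,"dz": 0,"spin": 0.39},
    {"dx": 0,"dy": 0,"dz": 0,"spin": 0.52},
    {"dx": 0,"dy": 0,"dz": 0,"spin": 0.65}
  ]
}}

```text
clock: 3.05
tool_pos: [0.5707, -0.0248, 0.2037]
ee_rot: [0.452, 0.892, -0.0, -0.0]
wrist_force: [-0.8, -1.3, -0.6]
finger_gap: 0.0511
grip_force: 0.0
```

>>> {"fn": "send_rows", "kwargs": {
  "commands": [
    {"dx": 0,"dy": 0,"dz": 0,"spin": 0.13},
    {"dx": 0,"dy": 0,"dz": 0,"spin": 0.26},
    {"dx": 0,"dy": 0,"dz": 0,"spin": 0.39},
    {"dx": 0,"dy": 0,"dz": 0,"spin": 0.52},
    {"dx": 0,"dy": 0,"dz": 0,"spin": 0.65}
  ]
}}

```text
clock: 3.55
tool_pos: [0.5707, -0.0247, 0.2039]
ee_rot: [0.713, 0.701, -0.0, -0.0]
wrist_force: [-0.4, -0.1, -0.2]
finger_gap: 0.0514
grip_force: 0.0
```

>>> {"fn": "send_rows", "kwargs": {
  "commands": [
    {"dx": 0,"dy": 0,"dz": 0.02,"spin": 0},
    {"dx": 0,"dy": 0,"dz": 0.04,"spin": 0},
    {"dx": 0,"dy": 0,"dz": 0.055,"spin": 0},
    {"dx": 0,"dy": 0,"dz": 0.062,"spin": 0},
    {"dx": 0,"dy": 0,"dz": 0.065,"spin": 0}
  ]
}}

```text
clock: 4.05
tool_pos: [0.5701, -0.0246, 0.1378]
ee_rot: [0.711, 0.703, -0.001, -0.001]
wrist_force: [0.3, -0.2, -1.0]
finger_gap: 0.0515
grip_force: 0.0
```

>>> {"fn": "send_rows", "kwargs": {
  "commands": [
    {"dx": 0,"dy": 0,"dz": 0.001,"spin": 0},
    {"dx": 0,"dy": 0,"dz": 0.002,"spin": 0},
    {"dx": 0,"dy": 0,"dz": 0.003,"spin": 0},
    {"dx": 0,"dy": 0,"dz": 0.003,"spin": 0},
    {"dx": 0,"dy": 0,"dz": 0.003,"spin": 0}
  ]
}}

```text
clock: 4.55
tool_pos: [0.5709, -0.0247, 0.1363]
ee_rot: [0.711, 0.703, 0.0, 0.0]
wrist_force: [0.3, 0.5, -0.3]
finger_gap: 0.0513
grip_force: 0.0
```

>>> {"fn": "send_rows", "kwargs": {
  "commands": [
    {"dx": 0,"dy": 0,"dz": 0.001,"spin": 0},
    {"dx": 0,"dy": 0,"dz": 0.002,"spin": 0},
    {"dx": 0,"dy": 0,"dz": 0.002,"spin": 0},
    {"dx": 0,"dy": 0,"dz": 0.002,"spin": 0},
    {"dx": 0,"dy": 0,"dz": 0.002,"spin": 0}
  ]
}}

```text
clock: 5.05
tool_pos: [0.5707, -0.0247, 0.1339]
ee_rot: [0.711, 0.703, -0.0, -0.0]
wrist_force: [-0.1, 0.8, -0.6]
finger_gap: 0.0517
grip_force: 0.0
```

>>> {"fn": "send_rows", "kwargs": {
  "commands": [
    {"dx": 0,"dy": 0,"dz": 0.001,"spin": 0},
    {"dx": 0,"dy": 0,"dz": 0.002,"spin": 0},
    {"dx": 0,"dy": 0,"dz": 0.002,"spin": 0},
    {"dx": 0,"dy": 0,"dz": 0.002,"spin": 0},
    {"dx": 0,"dy": 0,"dz": 0.002,"spin": 0}
  ]
}}

```text
clock: 5.55
tool_pos: [0.5707, -0.0247, 0.1319]
ee_rot: [0.711, 0.703, -0.0, 0.0]
wrist_force: [1.0, 0.6, -0.1]
finger_gap: 0.0513
grip_force: 0.0
```

>>> {"fn": "send_rows", "kwargs": {
  "commands": [
    {"dx": 0,"dy": 0,"dz": 0.001,"spin": 0},
    {"dx": 0,"dy": 0,"dz": 0.002,"spin": 0},
    {"dx": 0,"dy": 0,"dz": 0.002,"spin": 0},
    {"dx": 0,"dy": 0,"dz": 0.002,"spin": 0},
    {"dx": 0,"dy": 0,"dz": 0.002,"spin": 0}
  ]
}}

```text
clock: 6.05
tool_pos: [0.5709, -0.0248, 0.1309]
ee_rot: [0.711, 0.703, 0.0, 0.001]
wrist_force: [-2.0, -0.4, 5.2]
finger_gap: 0.0511
grip_force: 2.8
```

>>> {"fn": "send_rows", "kwargs": {
  "commands": [
    {"dx": 0.006,"dy": 0,"dz": 0,"spin": 0},
    {"dx": 0.014,"dy": 0,"dz": 0,"spin": 0},
    {"dx": 0.022,"dy": 0,"dz": 0,"spin": 0},
    {"dx": 0.028,"dy": 0,"dz": 0,"spin": 0},
    {"dx": 0.034,"dy": 0,"dz": 0,"spin": 0}
  ]
}}

```text
clock: 6.55
tool_pos: [0.572, 0.0095, 0.1313]
ee_rot: [0.711, 0.703, 0.001, 0.001]
wrist_force: [0.2, 0.9, 4.3]
finger_gap: 0.0513
grip_force: 2.6
```

```bash
python3 - <<'E'
from loc import *
for n in('top','scene'): find(shot(n,n+'1.png'))
s=monitor.observe();print(s['clock'],s['tool_pos'],s['wrist_force'])
E
```

```text
[245, 157, 13, 24, 261] z max/med [0.1221 0.0594] mid [0.4485 0.0376] yaw -0.675 len 0.071 depthmid [0.4477 0.0475 0.0775]
[253, 187, 50, 48, 975] z max/med [0.0627 0.0566] mid [ 0.574  -0.0031] yaw -0.053 len 0.138 depthmid [ 0.5728 -0.0018  0.0565]
[306, 194, 23, 19, 137] z max/med [0.0209 0.0177] mid [0.6043 0.0938] yaw 0.005 len 0.064 depthmid [0.6049 0.06   0.0771]
[186, 217, 94, 84, 225] z max/med [0.0082 0.0029] mid [ 0.5747 -0.1444] yaw 0.022 len 0.276 depthmid [ 0.5658 -0.1306  0.0027]
6.65 [0.5720035  0.00998181 0.13130462] [ 0.36559773 -0.29097942  6.10959131]
```

View pics/scene1.png

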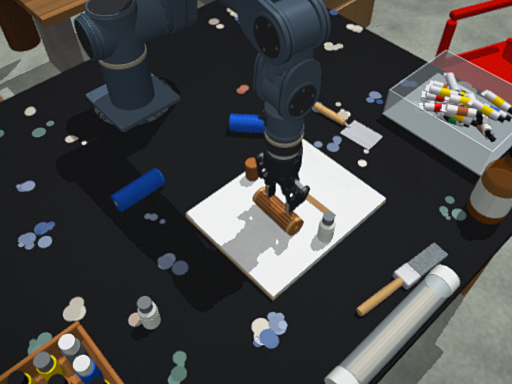

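The picture shows the fingertips on the roller's top at about (280,205). The roller has rolled about 17 mm, the bottle at (327,226) and the small roller at (252,168) are undisturbed. I'll repeat the strokes.

>>> {"fn": "send_rows", "kwargs": {
  "commands": [
    {"dx": 0,"dy": 0,"dz": -0.006,"spin": 0},
    {"dx": -0.01,"dy": 0,"dz": -0.008,"spin": 0},
    {"dx": -0.0175,"dy": 0,"dz": -0.008,"spin": 0},
    {"dx": -0.0175,"dy": 0,"dz": -0.002,"spin": 0},
    {"dx": -0.0175,"dy": 0,"dz": 0,"spin": 0}
  ]
}}

```text
clock: 7.15
tool_pos: [0.5712, -0.0092, 0.1304]
ee_rot: [0.712, 0.703, 0.0, 0.001]
wrist_force: [-2.2, -1.3, 10.2]
finger_gap: 0.0512
grip_force: 5.1
```

>>> {"fn": "send_rows", "kwargs": {
  "commands": [
    {"dx": 0.004,"dy": 0,"dz": 0,"spin": 0},
    {"dx": 0.012,"dy": 0,"dz": 0,"spin": 0},
    {"dx": 0.02,"dy": 0,"dz": 0,"spin": 0},
    {"dx": 0.028,"dy": 0,"dz": 0,"spin": 0},
    {"dx": 0.035,"dy": 0,"dz": 0,"spin": 0}
  ]
}}

```text
clock: 7.65
tool_pos: [0.5722, 0.027, 0.1313]
ee_rot: [0.711, 0.703, 0.001, 0.001]
wrist_force: [0.4, -1.0, 5.7]
finger_gap: 0.0515
grip_force: 2.9
```

>>> {"fn": "send_rows", "kwargs": {
  "commands": [
    {"dx": 0,"dy": 0,"dz": -0.006,"spin": 0},
    {"dx": -0.01,"dy": 0,"dz": -0.008,"spin": 0},
    {"dx": -0.0175,"dy": 0,"dz": -0.008,"spin": 0},
    {"dx": -0.0175,"dy": 0,"dz": -0.002,"spin": 0},
    {"dx": -0.0175,"dy": 0,"dz": 0,"spin": 0}
  ]
}}

```text
clock: 8.15
tool_pos: [0.5711, 0.0082, 0.1296]
ee_rot: [0.712, 0.703, -0.0, 0.0]
wrist_force: [-1.3, -2.4, 9.0]
finger_gap: 0.0513
grip_force: 4.1
```

>>> {"fn": "send_rows", "kwargs": {
  "commands": [
    {"dx": 0.004,"dy": 0,"dz": 0,"spin": 0},
    {"dx": 0.012,"dy": 0,"dz": 0,"spin": 0},
    {"dx": 0.02,"dy": 0,"dz": 0,"spin": 0},
    {"dx": 0.028,"dy": 0,"dz": 0,"spin": 0},
    {"dx": 0.035,"dy": 0,"dz": 0,"spin": 0}
  ]
}}

```text
clock: 8.65
tool_pos: [0.5722, 0.0445, 0.1313]
ee_rot: [0.711, 0.703, 0.001, 0.001]
wrist_force: [0.3, -1.1, 6.2]
finger_gap: 0.0512
grip_force: 3.0
```

```bash
python3 - <<'E'
from loc import *
for n in('top','scene'): print(n); find(shot(n,n+'2.png'))
s=monitor.observe();print(s['clock'],s['tool_pos'],s['wrist_force'])
E
```

```text
top
scene
[245, 157, 14, 24, 280] z max/med [0.0689 0.0596] mid [0.4492 0.0384] yaw -0.73 len 0.071 depthmid [0.4232 0.0612 0.0326]
[266, 178, 50, 48, 1025] z max/med [0.0627 0.0556] mid [0.5759 0.0381] yaw -0.131 len 0.14 depthmid [0.5722 0.0581 0.0737]
[307, 196, 22, 17, 124] z max/med [0.0208 0.0176] mid [0.6083 0.0937] yaw 0.016 len 0.056 depthmid [0.6098 0.0669 0.065 ]
[185, 216, 95, 85, 225] z max/med [0.0082 0.0028] mid [ 0.5728 -0.1445] yaw 0.022 len 0.28 depthmid [ 0.5632 -0.1307  0.0045]
8.75 [0.57222661 0.04507404 0.13126168] [-0.72340183 -0.06973343  6.32899475]
```

```bash
cat > cyl.py <<'E'
from loc import *
from scipy.optimize import least_squares
def cyl(p):
    hsv=cv2.cvtColor(p['color'],cv2.COLOR_RGB2HSV)
    v,u=np.nonzero((hsv[...,0]<22)&(hsv[...,1]>90)&(hsv[...,2]>40)); w=world(p,u,v)
    k=(w[:,2]>.03)&(w[:,2]<.07)&(w[:,0]>.49)&(w[:,0]<.65)&(w[:,1]>-.1)&(w[:,1]<.2); w=w[k]
    def f(a):
        d=(w[:,1]-a[0])*np.cos(a[1])-(w[:,0]-.57)*np.sin(a[1]); return np.hypot(d,w[:,2]-.040-a[2])-.022
    r=least_squares(f,[np.median(w[:,1]),0,0],loss='soft_l1',f_scale=.001)
    c=np.cos(r.x[1])
    print('n',len(w),'y at x=.57, yaw, dz',np.round(r.x,4),'rms',np.sqrt(np.mean(r.fun**2)).round(4),'x range',np.percentile(w[:,0],[1,99]).round(3))
E
python3 - <<'E'
from cyl import *
for n in('scene','scene'): cyl(shot(n))
E
```

```text
n 912 y at x=.57, yaw, dz [ 0.0413 -0.0357 -0.001 ] rms 0.0033 x range [0.515 0.634]
n 908 y at x=.57, yaw, dz [ 0.041  -0.0413 -0.0011] rms 0.0034 x range [0.515 0.633]
```

>>> {"fn": "send_rows", "kwargs": {
  "commands": [
    {"dx": 0,"dy": 0,"dz": -0.006,"spin": 0},
    {"dx": -0.007,"dy": 0,"dz": -0.008,"spin": 0},
    {"dx": -0.013,"dy": 0,"dz": -0.008,"spin": 0},
    {"dx": -0.013,"dy": 0,"dz": -0.002,"spin": 0},
    {"dx": -0.013,"dy": 0,"dz": 0,"spin": 0}
  ]
}}

```text
clock: 9.35
tool_pos: [0.5716, 0.0305, 0.1306]
ee_rot: [0.711, 0.703, 0.0, 0.001]
wrist_force: [-3.1, -1.0, 11.5]
finger_gap: 0.0509
grip_force: 5.6
```

>>> {"fn": "send_rows", "kwargs": {
  "commands": [
    {"dx": 0.004,"dy": 0,"dz": 0,"spin": 0},
    {"dx": 0.012,"dy": 0,"dz": 0,"spin": 0},
    {"dx": 0.02,"dy": 0,"dz": 0,"spin": 0},
    {"dx": 0.028,"dy": 0,"dz": 0,"spin": 0},
    {"dx": 0.034,"dy": 0,"dz": 0,"spin": 0}
  ]
}}

```text
clock: 9.85
tool_pos: [0.5727, 0.0656, 0.1313]
ee_rot: [0.711, 0.703, 0.001, 0.001]
wrist_force: [0.7, 0.0, 6.1]
finger_gap: 0.0513
grip_force: 3.0
```

>>> {"fn": "send_rows", "kwargs": {
  "commands": [
    {"dx": 0,"dy": 0,"dz": -0.006,"spin": 0},
    {"dx": -0.01,"dy": 0,"dz": -0.008,"spin": 0},
    {"dx": -0.016,"dy": 0,"dz": -0.008,"spin": 0},
    {"dx": -0.016,"dy": 0,"dz": -0.002,"spin": 0},
    {"dx": -0.016,"dy": 0,"dz": 0,"spin": 0}
  ]
}}

```text
clock: 10.35
tool_pos: [0.5717, 0.0482, 0.1303]
ee_rot: [0.712, 0.703, -0.0, 0.001]
wrist_force: [-3.2, -0.9, 11.0]
finger_gap: 0.0512
grip_force: 5.2
```

>>> {"fn": "send_rows", "kwargs": {
  "commands": [
    {"dx": 0.004,"dy": 0,"dz": 0,"spin": 0},
    {"dx": 0.012,"dy": 0,"dz": 0,"spin": 0},
    {"dx": 0.02,"dy": 0,"dz": 0,"spin": 0},
    {"dx": 0.028,"dy": 0,"dz": 0,"spin": 0},
    {"dx": 0.034,"dy": 0,"dz": 0,"spin": 0}
  ]
}}

```text
clock: 10.85
tool_pos: [0.5728, 0.0835, 0.1313]
ee_rot: [0.711, 0.703, 0.001, 0.001]
wrist_force: [0.8, -0.2, 5.6]
finger_gap: 0.0515
grip_force: 3.0
```

```bash
python3 - <<'E'
from cyl import *
for n in('scene','scene'): cyl(shot(n))
s=monitor.observe();print(s['clock'],s['tool_pos'],s['wrist_force'])
E
```

```text
n 912 y at x=.57, yaw, dz [ 0.0775 -0.0371 -0.0011] rms 0.0033 x range [0.516 0.635]
n 912 y at x=.57, yaw, dz [ 0.0782 -0.0433 -0.0009] rms 0.0032 x range [0.516 0.635]
10.95 [0.57280038 0.08392265 0.13128854] [ 0.57757861 -0.46480117  5.28207752]
```

>>> {"fn": "send_rows", "kwargs": {
  "commands": [
    {"dx": 0,"dy": 0,"dz": -0.006,"spin": 0},
    {"dx": -0.007,"dy": 0,"dz": -0.008,"spin": 0},
    {"dx": -0.014,"dy": 0,"dz": -0.008,"spin": 0},
    {"dx": -0.014,"dy": 0,"dz": -0.002,"spin": 0},
    {"dx": -0.014,"dy": 0,"dz": 0,"spin": 0}
  ]
}}

```text
clock: 11.45
tool_pos: [0.5721, 0.0685, 0.1308]
ee_rot: [0.711, 0.703, 0.0, 0.001]
wrist_force: [-3.2, -0.8, 12.3]
finger_gap: 0.0513
grip_force: 6.0
```

>>> {"fn": "send_rows", "kwargs": {
  "commands": [
    {"dx": 0.005,"dy": 0,"dz": 0,"spin": 0},
    {"dx": 0.012,"dy": 0,"dz": 0,"spin": 0},
    {"dx": 0.019,"dy": 0,"dz": 0,"spin": 0},
    {"dx": 0.025,"dy": 0,"dz": 0,"spin": 0},
    {"dx": 0.028,"dy": 0,"dz": 0,"spin": 0}
  ]
}}

```text
clock: 11.95
tool_pos: [0.5729, 0.0976, 0.1313]
ee_rot: [0.711, 0.703, 0.001, 0.001]
wrist_force: [-0.8, -0.3, 6.7]
finger_gap: 0.0512
grip_force: 3.2
```

```bash
python3 - <<'E'
from cyl import *
for n in('scene','scene'): cyl(shot(n))
s=monitor.observe();print(s['clock'],s['tool_pos'],s['wrist_force'])
E
```

```text
n 902 y at x=.57, yaw, dz [ 0.0925 -0.0382 -0.0009] rms 0.0034 x range [0.517 0.636]
n 902 y at x=.57, yaw, dz [ 0.0927 -0.0401 -0.0011] rms 0.0033 x range [0.517 0.636]
12.05 [0.57292682 0.09770566 0.13126671] [0.11183458 0.23410783 7.05504147]
```

>>> {"fn": "send_rows", "kwargs": {
  "commands": [
    {"dx": 0,"dy": 0,"dz": -0.006,"spin": 0},
    {"dx": 0,"dy": 0,"dz": -0.03,"spin": 0},
    {"dx": 0,"dy": 0,"dz": -0.07,"spin": 0},
    {"dx": 0,"dy": 0,"dz": -0.11,"spin": 0},
    {"dx": 0,"dy": 0,"dz": -0.14,"spin": 0}
  ]
}}

```text
clock: 12.55
tool_pos: [0.572, 0.0971, 0.2718]
ee_rot: [0.711, 0.703, 0.0, 0.0]
wrist_force: [0.6, 0.3, -0.0]
finger_gap: 0.0514
grip_force: 0.0
```

>>> {"fn": "send_rows", "kwargs": {
  "commands": [
    {"dx": -0.04,"dy": -0.02,"dz": 0,"spin": 0},
    {"dx": -0.085,"dy": -0.04,"dz": 0,"spin": 0},
    {"dx": -0.13,"dy": -0.06,"dz": 0,"spin": 0},
    {"dx": -0.175,"dy": -0.08,"dz": 0,"spin": 0},
    {"dx": -0.22,"dy": -0.1,"dz": 0,"spin": 0}
  ]
}}

```text
clock: 13.05
tool_pos: [0.4682, -0.123, 0.2692]
ee_rot: [0.711, 0.703, -0.0, -0.001]
wrist_force: [0.3, -1.4, 0.1]
finger_gap: 0.0513
grip_force: 0.0
```

>>> {"fn": "send_rows", "kwargs": {
  "commands": [
    {"dx": -0.03,"dy": -0.03,"dz": 0,"spin": 0},
    {"dx": -0.06,"dy": -0.06,"dz": 0,"spin": 0},
    {"dx": -0.09,"dy": -0.09,"dz": 0,"spin": 0},
    {"dx": -0.12,"dy": -0.12,"dz": 0,"spin": 0},
    {"dx": -0.12,"dy": -0.12,"dz": 0,"spin": 0}
  ]
}}

```text
clock: 13.55
tool_pos: [0.345, -0.243, 0.2693]
ee_rot: [0.714, 0.7, -0.001, -0.001]
wrist_force: [0.8, 0.1, -0.3]
finger_gap: 0.0515
grip_force: 0.0
```

```bash
python3 - <<'E'
from cyl import *
for n in('top','scene'): p=shot(n,n+'3.png'); cyl(p); find(p)
s=monitor.observe();print(s['clock'],s['tool_pos'],s['wrist_force'])
E
```

```text
n 840 y at x=.57, yaw, dz [ 0.0936 -0.0378  0.0002] rms 0.0017 x range [0.517 0.635]
[210, 130, 20, 74, 969] z max/med [0.0635 0.0588] mid [0.5607 0.0916] yaw -0.004 len 0.176 depthmid [0.5586 0.0517 0.4668]
[234, 207, 13, 13, 131] z max/med [0.0704 0.0682] mid [0.4493 0.0409] yaw -1.257 len 0.031 depthmid [0.4496 0.0396 0.0669]
n 980 y at x=.57, yaw, dz [ 0.0926 -0.0381 -0.0012] rms 0.0033 x range [0.516 0.635]
[245, 157, 14, 24, 279] z max/med [0.0689 0.0591] mid [0.4492 0.0384] yaw -0.729 len 0.071 depthmid [0.424  0.0622 0.0336]
[273, 168, 60, 45, 1046] z max/med [0.0619 0.0559] mid [0.5696 0.0859] yaw -0.024 len 0.161 depthmid [0.5527 0.0885 0.0399]
[186, 217, 94, 84, 232] z max/med [0.0087 0.0028] mid [ 0.5746 -0.1443] yaw 0.021 len 0.276 depthmid [ 0.566  -0.1315  0.003 ]
13.65 [ 0.34745529 -0.2406792   0.26937301] [ 0.5098674   0.13481926 -1.58624038]
```

View pics/top3.png

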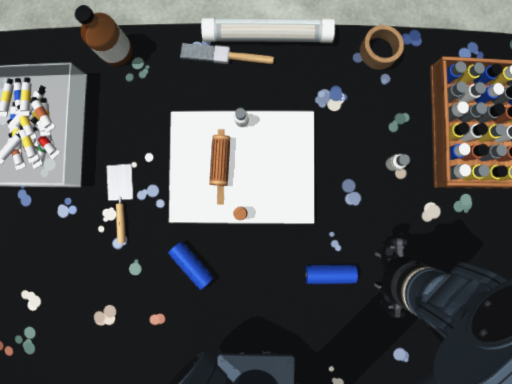

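The top view shows the roller at (220,160), centred across the tape with tape showing at both ends. It is within 1 mm of the centre line, about 12 mm along from the strip's middle and about 0.05 rad off its direction. The bottles, the small roller and the knife have not moved.

```bash
python3 -c "
from plant import hand_in
print(hand_in())"
```

```text
the job is handed in; nothing more can be done
None
```

The roller was rolled about 108 mm in six fingertip strokes and lies along the tape, within about 1 mm of its centre line, with nothing else moved; the job is handed in, but no verdict came back.

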